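# Seal the cheese tub with a lid from the stack

### The arm

A 6-joint arm with a two-finger parallel gripper is mounted at the origin on the work surface. World frame = base frame: x ahead of the robot, y to its left, z up, the work surface at z = 0. Lengths are in mm, angles in rad, forces in N, time in s.
With the tool pointing down it reaches from about 350 to 775 mm from the base axis. Payload 7.3 kg.
Tool frame: the origin (TCP) lies midway between the tips of the shut fingers; the grasp point (between the pads) lies 19 mm behind it; x points along the fingers, y is the direction in which the jaws open and shut, and the axes are right-handed (so a half turn about x gives the same grasp; the last joint's range is limited). The gripper opens to 92 mm and grips with 3 to 60 N. Pads are 19 mm wide; open, the fingers measure 130 mm over their backs; the gripper's body (75 mm by 190 mm) begins 47 mm behind the grasp point.
Start: joints at [-1.347, 0.342, 1.524, -0, 1.275, -0.146], TCP at [189.773, -489.521, 226.741] pointing down, gripper open.
Joint ranges: [-2.53, 2.53], [-0.77, 2.02], [0.04, 2.7], [-1, 4.14], [0.28, 2.66], [-3.11, 3.11]. Speed limits (rad/s): [2.57, 2.57, 3.14, 3.14, 3.14, 3.14].

### API

Orientations are given as [roll, pitch, yaw] about the fixed x, y, z axes, in that order (R = Rz(yaw) Ry(pitch) Rx(roll)).
In Python, from plant import bot gives the robot as it stands. The module is installed in compiled form; this text tells all that it offers.
- The arm moves only by the shell command python3 -m handwheel 'ROWS' [OPENING]. ROWS is JSON, a list that holds one entry, the list of rows, each a list of 4 numbers: the shift along the tool's x, y, z in cm, then the turn about the tool's x in rad. A call has 1 to 8 rows; each row shifts and turns the commanded pose from where the row before left it, along the tool's axes as they then stand; what a row does not reach is not made up. A row lasts 1/12 s, in which the tool goes at most 41.7 mm and 7.16 degrees, less where a joint would pass 70% of its speed; a pose out of reach is approached as far as the arm can. A call is refused whole if a number of a shift passes 4.17 or a number of a turn 0.125, either way. A call with a gripper value outside its range is refused whole. OPENING is the opening, from 0 (shut) to 1 (fully open), set as the call begins (- or left out, the last holds). The fingers move at their own pace and stop on an object; the grip force is fixed at half the most. Time passes only in rows, so rows that do not move let the fingers close. It gives the time, the measured TCP pose, the force and the opening at its end, in the units of the state.
- bot.get_obs(): the state, without advancing time (a new reading comes with each control period).
- bot.capture(name): name is "scene" or "top"; returns (picture, depth): 400x640x3 uint8, red, green, blue; 400x640 float32, mm along the optical axis (not along the pixel's ray), 0 where there is no reading.
- bot.camera_model(name): a dict with "fx", "fy", "cx", "cy" (pixels), "position" and "rotation" of the camera in the world. Camera axes: x right, y down, z forward; pixel columns grow to the right and rows downward; lengths in mm; the calibration is good to about 2 mm. A picture is of the moment at which its call begins. camera_model takes no time and is no camera call.
- bot.close_job(): hands the job in, once; it reports no verdict.
Trained networks look in the newest picture that a camera, given by its name, has taken for a name from the list of things; names that differ only in an ending like _2 or _b are one class to them, and where a whole thing is asked for, a point or a joint stands for the part that bears it (a point fixed in the world has none). Each returns a list of dicts, best first, with "conf" (0 to 1); they miss things now and then, are a little off and sometimes report something else, mostly with a low value. They report only what shows in the picture. A call takes as long as a camera call. They do not tell look-alikes from the thing itself.
- bot.find_in(camera, label): "bbox" ([left, top, width, height] in pixels, round what is visible of it).
- bot.spot_point(camera, label): "point" ([column, row] in pixels: a listed point, or the origin of a listed thing).
The state is a dict: "time": time; "joint_positions": joint angles; "dq": joint speeds; "tau": joint torques, N m; "tool_pos": TCP position; "tcp_rot": TCP orientation; "contact_force": force on the tool from outside, world axes, zero at the start; "moment": the same for the moment, N m; "grip_width": finger opening in mm.
Only numpy, scipy, OpenCV 4.12 (cv2) and the standard library are available. Lean on these libraries where they do the work, as an engineer would, in place of code of your own. Each camera call takes 0.05 s, during which the arm holds its last target.

### The job

Close the open tub of cheese: lift only the top lid off the nested stack, without bringing the next one along, and lay it squarely on the tub. Then press its edge down section by section, all the way round, until every part is fully down and the tub is sealed. Leave the tub, the spare lids and everything else on the counter where they are.

Things in the scene. Friction and masses are not known exactly. Their poses are not given: they have to be found in the camera images.
- tub_rim (a point): the open white plastic tub with cheese in it, loose, about 0.9 kg. Point: centre of its mouth at rim height, 70 mm above the counter. x along its long side. Walls 142 x 92 mm outside, mouth 134 x 84 mm, flat flange rim 168 x 118 mm all round.
- lid_top_grip (a point): the uppermost of three equal nested pale grey lids (overall 175 x 125 mm, about 0.14 kg). Point: centre of its grip block, a solid bar 56 mm long (lid's x, the long side) x 22 mm wide (y) x 16.5 mm tall, standing on a hollow foot 64 x 30 mm. The block spans 8 mm below to 8 mm above the point.
- lid_mid_grip (a point): the same point on the second lid, 20 mm below in the stack; its handle stands inside the hollow handle of the top lid with about 2 mm play, so the top one comes off straight up
- lid_low_grip (a point): the same point on the lowest lid, which lies on the counter
- edge0 (a joint): how far edge section 0 of the top lid is pressed down: 0 to 0.0015 at the start (standing proud, dark gasket showing under its inner side), 0.008 m fully seated; it resists with about 7 N and stays where it is left
- edge0_top (a point): edge section 0 of the top lid: the short side at the lid's +x end; a flat-topped bead 14 mm wide, 88 mm long. Point: middle of its top face, 8 mm below the grip block's centre when proud, 16 mm below when seated; it goes straight down. It lies at (76, 0) mm (x, y) from the lid's middle in the lid's axes
- edge1 (a joint): how far edge section 1 of the top lid is pressed down: 0 to 0.0015 at the start (standing proud, dark gasket showing under its inner side), 0.008 m fully seated; it resists with about 7 N and stays where it is left
- edge1_top (a point): edge section 1 of the top lid: the half towards +x of the long side at +y; a flat-topped bead 14 mm wide, 82 mm long. Point: middle of its top face, 8 mm below the grip block's centre when proud, 16 mm below when seated; it goes straight down. It lies at (42, 51) mm (x, y) from the lid's middle in the lid's axes
- edge2 (a joint): how far edge section 2 of the top lid is pressed down: 0 to 0.0015 at the start (standing proud, dark gasket showing under its inner side), 0.008 m fully seated; it resists with about 7 N and stays where it is left
- edge2_top (a point): edge section 2 of the top lid: the half towards -x of the long side at +y; a flat-topped bead 14 mm wide, 82 mm long. Point: middle of its top face, 8 mm below the grip block's centre when proud, 16 mm below when seated; it goes straight down. It lies at (-42, 51) mm (x, y) from the lid's middle in the lid's axes
- edge3 (a joint): how far edge section 3 of the top lid is pressed down: 0 to 0.0015 at the start (standing proud, dark gasket showing under its inner side), 0.008 m fully seated; it resists with about 7 N and stays where it is left
- edge3_top (a point): edge section 3 of the top lid: the short side at the -x end; a flat-topped bead 14 mm wide, 88 mm long. Point: middle of its top face, 8 mm below the grip block's centre when proud, 16 mm below when seated; it goes straight down. It lies at (-76, 0) mm (x, y) from the lid's middle in the lid's axes
- edge4 (a joint): how far edge section 4 of the top lid is pressed down: 0 to 0.0015 at the start (standing proud, dark gasket showing under its inner side), 0.008 m fully seated; it resists with about 7 N and stays where it is left
- edge4_top (a point): edge section 4 of the top lid: the half towards -x of the long side at -y; a flat-topped bead 14 mm wide, 82 mm long. Point: middle of its top face, 8 mm below the grip block's centre when proud, 16 mm below when seated; it goes straight down. It lies at (-42, -51) mm (x, y) from the lid's middle in the lid's axes
- edge5 (a joint): how far edge section 5 of the top lid is pressed down: 0 to 0.0015 at the start (standing proud, dark gasket showing under its inner side), 0.008 m fully seated; it resists with about 7 N and stays where it is left
- edge5_top (a point): edge section 5 of the top lid: the half towards +x of the long side at -y; a flat-topped bead 14 mm wide, 82 mm long. Point: middle of its top face, 8 mm below the grip block's centre when proud, 16 mm below when seated; it goes straight down. It lies at (42, -51) mm (x, y) from the lid's middle in the lid's axes
- wheel_c (a point): bystander: small round cream cheese, 110 mm across, 50 tall; point: its centre
- can_c (a point): bystander: red can, 68 mm across, 85 tall; point: its centre
- jar_c (a point): bystander: glass jar, 60 mm across, 80 tall; point: its centre
- block_c (a point): bystander: cheese block 70 x 100 x 60 mm; point: its centre
- bowl_c (a point): bystander: steel bowl, 120 mm across, 50 tall; point: its centre
- spatula: bystander: spatula lying on the counter, handle to its -x
- spoon: bystander: spoon lying on the counter, handle to its -x
- lid_top: the same top lid as a body; its origin is the middle of the plug's underside, 36 mm below the grip block's centre. The flat lip (168 x 118 mm) has its underside 28 mm below the grip block's centre and lies on the tub's flange when the lid is on; the plug under it (129 x 79 mm, 8 mm deep) goes into the mouth with 2.5 mm play each side. A half turn fits as well.
Things that resemble listed ones, but are neither listed nor needed, are in the scene too. What is shaped like the lid_top but yellow is not meant.

How it is judged:
By the outcome, as a careful person would: the job done as asked, in the order asked, and still so for the second after the job is handed in, with the robot touching nothing.
It also fails if it takes over 62 s, if anything falls off the work surface, if the arm or the gripper's body presses on something with over 40 N, if the wrist force passes 120 N, or if a joint passes its speed limit or range.

## Working session

There is one attempt and no reset: what is moved stays moved. The work goes in short steps, Python scripts to look and compute and a shell command to move; the robot and the scene stay as the last step left them, time stands still between calls to the robot, and variables do not carry over. Pictures are saved under pics/ and viewed, and the job is handed in when it is done.

```bash
mkdir -p pics; cat > h.py <<'E'
import numpy as np, cv2
from plant import bot
def cap(n,f):
    im,d=bot.capture(n); cv2.imwrite('pics/'+f+'.png',im[:,:,::-1]); np.savez('pics/'+f,im=im,d=d); return im,d
def world(n,u,v,d):
    m=bot.camera_model(n); p=np.array([(u-m['cx'])/m['fx'],(v-m['cy'])/m['fy'],1])*d
    return np.array(m['rotation'])@p+np.array(m['position'])
def proj(n,P):
    m=bot.camera_model(n); p=np.array(m['rotation']).T@(np.array(P)-np.array(m['position']))
    return m['fx']*p[0]/p[2]+m['cx'], m['fy']*p[1]/p[2]+m['cy']
E
python3 - <<'E'
from h import *
for n in('scene','top'):
    cap(n,n+'0'); m=bot.camera_model(n); print(n,m['fx'],m['position'],np.round(m['rotation'],3).tolist())
for l in ('tub_rim','lid_top_grip'):
  for n in('scene','top'):
    print(l,n,bot.spot_point(n,l)[:4])
o=bot.get_obs();print(o)
E
```

```text
scene 445.26360025378943 [1252.03153151 -579.35498329  958.9929734 ] [-2.344, -0.005, 0.901]
top 427.64915914320926 [ 433.34824452   -7.20062272 1471.38051923] [-3.079, -0.004, -1.583]
tub_rim scene [{'point': [271.8, 222.4], 'conf': 0.88}]
tub_rim top [{'point': [379.2, 200.9], 'conf': 0.72}, {'point': [261.3, 219.4], 'conf': 0.56}, {'point': [259.2, 201.9], 'conf': 0.48}]
lid_top_grip scene [{'point': [376.4, 166.0], 'conf': 0.93}, {'point': [328.5, 146.3], 'conf': 0.75}]
lid_top_grip top [{'point': [260.2, 201.5], 'conf': 0.77}, {'point': [268.2, 270.1], 'conf': 0.77}, {'point': [318.3, 125.5], 'conf': 0.42}]
{'time': 0.3, 'joint_positions': array([-1.34699057e+00,  3.42245312e-01,  1.52436215e+00,  1.42228306e-05,
        1.27537939e+00, -1.45982387e-01]), 'dq': array([ 0.00086182, -0.00325419, -0.0023931 , -0.00019937,  0.00152699,
       -0.00022194]), 'tau': array([-5.28443184e-05, -4.30738986e+01, -2.44091123e+01,  7.16079259e-02,
        5.21149579e-02, -7.50450590e-05]), 'tool_pos': array([ 189.75637459, -489.4047347 ,  226.52146359]), 'tcp_rot': array([-1.75127804,  1.57040189,  1.76009862]), 'contact_force': array([0.25631849, 0.0878369 , 0.59105208]), 'moment': array([ 0.04010175,  0.01865345, -0.00711525]), 'grip_width': 91.72613117753804}
```

View pics/top0.png

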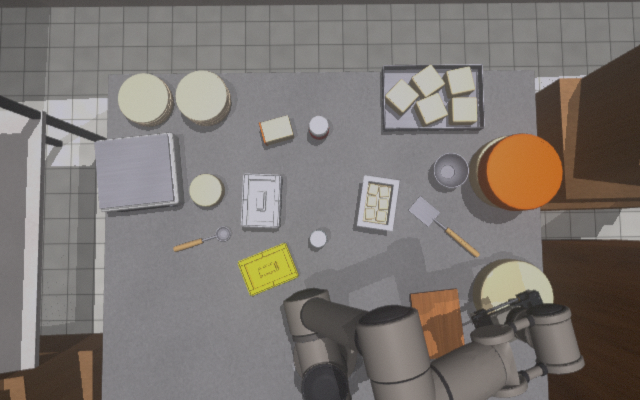

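View pics/scene0.png

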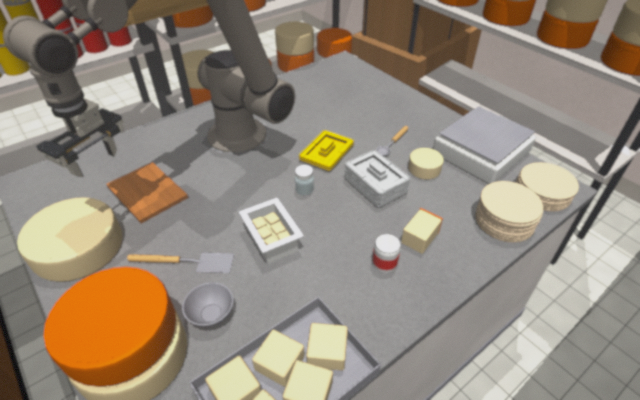

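```bash
cat >> h.py <<'E'
from scipy.spatial.transform import Rotation as Ro
def RT(n):
    m=bot.camera_model(n); return m,Ro.from_euler('xyz',m['rotation']).as_matrix(),np.array(m['position'])
def world(n,u,v,d):
    m,R,t=RT(n); u=np.asarray(u,float);v=np.asarray(v,float)
    p=np.stack([(u-m['cx'])/m['fx']*d,(v-m['cy'])/m['fy']*d,np.ones_like(u)*d],-1); return p@R.T+t
def ray(n,u,v,z):
    m,R,t=RT(n); r=R@np.array([(u-m['cx'])/m['fx'],(v-m['cy'])/m['fy'],1]); return t+r*(z-t[2])/r[2]
def proj(n,P):
    m,R,t=RT(n); p=R.T@(np.array(P)-t); return m['fx']*p[0]/p[2]+m['cx'], m['fy']*p[1]/p[2]+m['cy']
E
python3 - <<'E'
from h import *
a=np.load('pics/top0.npz'); im,d=a['im'],a['d']
c=[]
for nm,(u0,u1,v0,v1) in dict(stack=(230,295,165,240),tub=(345,410,165,240),yel=(228,308,235,300)).items():
    uu,vv=np.meshgrid(np.arange(u0,u1),np.arange(v0,v1)); W=world('top',uu,vv,d[v0:v1,u0:u1])
    z=W[...,2]; print(nm,np.percentile(z,[2,10,30,50,70,90,99]).round(1))
    for lo,hi in ((8,200),(35,200),(60,200),(73,84),(78,200),(84,200)):
        M=((z>lo)&(z<hi)).astype(np.uint8)
        if M.sum()<15: continue
        P=W[M>0][:,:2].astype(np.float32); r=cv2.minAreaRect(P); print(lo,hi,M.sum(),np.median(z[M>0]).round(1),'mean',P.mean(0).round(1),'rect',np.round(r[0],1),np.round(r[1],1),round(r[2],2))
    c.append(cv2.resize(im[v0:v1,u0:u1],(260,260*(v1-v0)//(u1-u0)),interpolation=cv2.INTER_CUBIC)[:300])
h=max(x.shape[0] for x in c); cv2.imwrite('pics/crops0.png',np.hstack([np.pad(x,((0,h-x.shape[0]),(0,0),(0,0))) for x in c])[:,:,::-1])
print(ray('top',260.2,201.5,84),ray('scene',376.4,166,84),ray('top',379.2,200.9,70),ray('scene',271.8,222.4,70))
E
```

```text
stack [-5.6 -2.7  0.4  4.  52.2 68.  86.1]
8 200 2094 59.1 mean [519.5 204.6] rect [517.  209.2] [229.7 214.6] 1.44
35 200 2036 61.0 mean [519.8 205.5] rect [520.2 206.3] [125.5 174.8] 87.26
60 200 1036 67.5 mean [520.4 206.2] rect [520.2 206.3] [125.5 174.8] 87.26
73 84 84 80.1 mean [516.5 204. ] rect [516.1 202.1] [114.9 157.4] 89.31
78 200 118 84.2 mean [519.1 205.6] rect [519.8 205.5] [21.9 55.7] 85.3
84 200 61 85.7 mean [520.1 206.3] rect [518.4 204.8] [19.7 52.1] 89.5
tub [-5.9 -3.3 -0.2  2.8 45.  69.5 75.2]
8 200 1851 53.5 mean [ 507.7 -181.1] rect [ 514.  -177.8] [169.4 224.5] 75.97
35 200 1751 54.7 mean [ 507.1 -180.3] rect [ 507.1 -179.4] [118.3 168.5] 80.8
60 200 822 70.1 mean [ 506.9 -180.2] rect [ 507.1 -179.4] [118.3 168.5] 80.8
73 84 143 74.0 mean [ 504.4 -178.5] rect [ 506.1 -178.9] [116.8 167. ] 81.89
yel [ -5.4  -2.7   0.5   3.6  12.2  29.8 271. ]
8 200 1856 23.2 mean [290.9 189.9] rect [301.  191.6] [220.4 260.5] 2.7
35 200 125 43.9 mean [293.6 186.3] rect [279.9 169.1] [145.8 178. ] 23.07
[513.62203411 204.33160763  84.        ] [519.37102522 201.80609024  84.        ] [ 511.73071895 -184.0487575    70.        ] [ 508.25989588 -175.88529422   70.        ]
```

View pics/crops0.png

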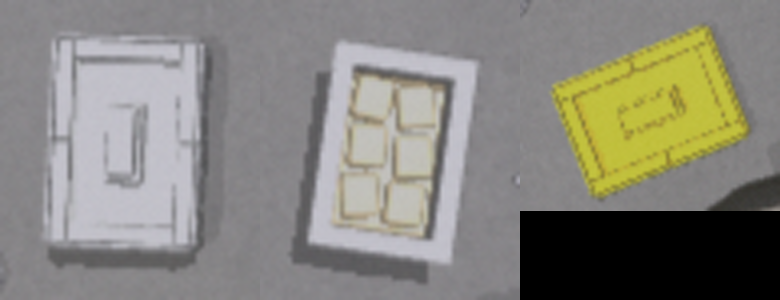

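The top view shows three similar items. The grey nested stack is at (261,201). The yellow look-alike lid is at (268,270), rejected by its colour. The steel scale or box at (138,172) is a grey lid-like item, also rejected. The crop confirms a grey lid with a grip block and six bead sections, so I choose the stack. The tub with cheese is at (378,203).

```bash
cat >> h.py <<'E'
def plan(P,yawdeg=None):
    "tool y to lie at world yaw (mod 180)"
    o=bot.get_obs(); R=Ro.from_euler('xyz',o['tcp_rot']).as_matrix(); p=np.array(o['tool_pos'])
    print('t',round(o['time'],2),'tcp',p.round(1),'F',np.round(o['contact_force'],1),'g',round(float(o['grip_width']),1),'j6',round(o['joint_positions'][5],3))
    print(' x',R[:,0].round(3),'y',R[:,1].round(3),'z',R[:,2].round(3))
    a=np.degrees(np.arctan2(R[1,1],R[0,1]))
    if P is not None: print(' shift cm now axes',(R.T@(np.array(P)-p)/10).round(2))
    if yawdeg is not None:
        e=(yawdeg-a+90)%180-90; t=-np.radians(e)   # tool x points down
        print(' yaw now',a.round(2),'turn about tool x',t.round(4))
        if P is not None: print(' shift after turn',((R@Ro.from_rotvec([t,0,0]).as_matrix()).T@(np.array(P)-p)/10).round(2))
E
python3 - <<'E'
from h import *
plan((519.5,205.8,180),87.26)
E
```

```text
t 0.3 tcp [ 189.8 -489.4  226.5] F [0.3 0.1 0.6] g 91.7 j6 -0.146
 x [-0.  0. -1.] y [ 0.361 -0.932 -0.   ] z [-0.932 -0.361 -0.   ]
 shift cm now axes [  4.68 -52.9  -55.87]
 yaw now -68.81 turn about tool x 0.4176
 shift after turn [  4.68 -71.02 -29.61]
```

```bash
python3 -m handwheel '[[[0,0,0,0.104],[0,0,0,0.104],[0,0,0,0.104],[0,0,0,0.104],[0,-3.2,-1.35,0],[0,-3.2,-1.35,0],[0,-3.2,-1.35,0],[0,-3.2,-1.35,0]]]' 0.55; python3 -c "
from h import *
plan((519.5,205.8,180),87.26)"
```

```text
time: 0.97
tool_pos: [249.9, -362.7, 226.6]
tcp_rot: [-1.711, 1.571, 1.384]
contact_force: [0.5, -0.2, -0.3]
grip_width: 51.0
t 0.97 tcp [ 249.9 -362.7  226.6] F [ 0.5 -0.2 -0.3] g 51.0 j6 0.476
 x [ 0.  0. -1.] y [-0.047 -0.999 -0.   ] z [-0.999  0.047 -0.   ]
 shift cm now axes [  4.67 -58.06 -24.26]
 yaw now -92.7 turn about tool x 0.0007
 shift after turn [  4.67 -58.08 -24.21]
```

```bash
python3 -m handwheel '[[[0,-3.6,-1.5,0],[0,-3.6,-1.5,0],[0,-3.6,-1.5,0],[0,-3.6,-1.5,0],[0,-3.6,-1.5,0],[0,-3.6,-1.5,0],[0,-3.6,-1.5,0],[0,-3.6,-1.5,0]]]'; python3 -m handwheel '[[[0,-3.6,-1.5,0],[0,-3.6,-1.5,0],[0,-3.6,-1.5,0],[0.5,-3.6,-1.5,0],[0.7,-3.6,-1.5,0],[0.7,-3.6,-1.5,0],[0.7,-3.6,-1.5,0],[0.7,-3.6,-1.5,0]]]'; python3 -c "
from h import *
plan((519.5,205.8,110),87.26)"
```

```text
time: 1.63
tool_pos: [383.2, -80.1, 227.0]
tcp_rot: [2.656, 1.57, -0.532]
contact_force: [0.9, -0.2, -0.1]
grip_width: 50.5
time: 2.3
tool_pos: [516.4, 202.2, 193.3]
tcp_rot: [2.274, 1.571, -0.914]
contact_force: [0.5, -0.6, 0.6]
grip_width: 50.3
t 2.3 tcp [516.4 202.2 193.3] F [ 0.5 -0.6  0.6] g 50.3 j6 1.852
 x [ 0. -0. -1.] y [-0.046 -0.999  0.   ] z [-0.999  0.046 -0.   ]
 shift cm now axes [ 8.33 -0.37 -0.3 ]
 yaw now -92.62 turn about tool x 0.002
 shift after turn [ 8.33 -0.37 -0.29]
```

```bash
python3 -m handwheel '[[[2.5,-0.4,-0.35,0],[3,0,0,0],[3,0,0,0],[0.7,0,0,0],[0,0,0,0]]]'; python3 -c "
from h import *
plan((520.2,206.3,71),87.26)
im,d=cap('scene','s1'); c=im[110:230,290:450]; cv2.imwrite('pics/s1c.png',cv2.resize(c,None,fx=4.5,fy=4.5,interpolation=cv2.INTER_CUBIC)[:,:,::-1])
print(proj('scene',(520,206,84)),proj('scene',(520,206,101)))"
```

```text
time: 2.72
tool_pos: [518.2, 203.6, 99.6]
tcp_rot: [0.307, 1.566, -2.881]
contact_force: [0.2, -0.6, 0.1]
grip_width: 50.7
t 2.72 tcp [518.2 203.6  99.6] F [ 0.2 -0.6  0.1] g 50.7 j6 1.854
 x [-0.005 -0.001 -1.   ] y [-0.046 -0.999  0.002] z [-0.999  0.046  0.005]
 shift cm now axes [ 2.86 -0.28 -0.21]
 yaw now -92.64 turn about tool x 0.0017
 shift after turn [ 2.86 -0.28 -0.2 ]
(np.float64(377.5386865113861), np.float64(165.56592510641616)) (np.float64(378.00881667163384), np.float64(161.25628192704417))
```

View pics/s1c.png

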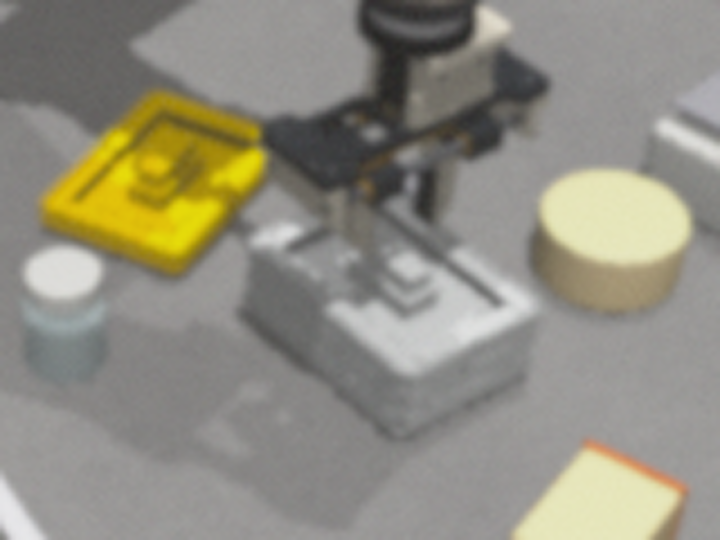

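```bash
python3 -m handwheel '[[[1.3,-0.28,-0.2,0],[1.2,0,0,0],[0.35,0,0,0],[0,0,0,0]]]'; python3 -c "
from h import *
plan((520.2,206.3,71),87.26)"
```

```text
time: 3.1
tool_pos: [522.3, 206.6, 74.2]
tcp_rot: [-2.944, 1.57, 0.151]
contact_force: [0.4, -1.1, -0.2]
grip_width: 50.3
t 3.1 tcp [522.3 206.6  74.2] F [ 0.4 -1.1 -0.2] g 50.3 j6 1.858
 x [ 0.001  0.    -1.   ] y [-0.047 -0.999 -0.   ] z [-0.999  0.047 -0.001]
 shift cm now axes [0.32 0.04 0.21]
 yaw now -92.67 turn about tool x 0.0013
 shift after turn [0.32 0.04 0.21]
```

```bash
python3 -m handwheel '[[[0.25,0,0.1,0],[0,0,0,0]]]'; python3 -c "
from h import *
plan((520.2,206.3,71),87.26)"
```

```text
time: 3.27
tool_pos: [521.2, 206.8, 71.7]
tcp_rot: [-2.898, 1.569, 0.198]
contact_force: [-0.3, 0.0, -0.3]
grip_width: 50.5
t 3.27 tcp [521.2 206.8  71.7] F [-0.3  0.  -0.3] g 50.5 j6 1.858
 x [ 0.002  0.    -1.   ] y [-0.046 -0.999 -0.   ] z [-0.999  0.046 -0.002]
 shift cm now axes [0.07 0.05 0.1 ]
 yaw now -92.66 turn about tool x 0.0014
 shift after turn [0.07 0.05 0.1 ]
```

```bash
python3 -m handwheel '[[[0,0,0.05,0],[0,0,0,0],[0,0,0,0],[0,0,0,0],[0,0,0,0],[0,0,0,0]]]' 0.15; python3 -c "
from h import *
plan((520.2,206.3,71),87.26)"
```

```text
time: 3.77
tool_pos: [520.3, 206.6, 70.8]
tcp_rot: [2.131, 1.571, -1.056]
contact_force: [-1.0, -0.1, 1.2]
grip_width: 21.4
t 3.77 tcp [520.3 206.6  70.8] F [-1.  -0.1  1.2] g 21.4 j6 1.858
 x [ 0. -0. -1.] y [-0.046 -0.999  0.   ] z [-0.999  0.046 -0.   ]
 shift cm now axes [-0.02  0.03  0.01]
 yaw now -92.65 turn about tool x 0.0016
 shift after turn [-0.02  0.03  0.01]
```

```bash
python3 -m handwheel '[[[-0.3,0,0,0],[-0.4,0,0,0],[-0.5,0,0,0],[-0.6,0,0,0],[-0.7,0,0,0],[-0.7,0,0,0],[-0.7,0,0,0],[0,0,0,0]]]' 0; python3 -c "
from h import *
plan((520.2,206.3,180),87.26)
im,d=cap('scene','s2'); c=im[90:210,290:450]; cv2.imwrite('pics/s2c.png',cv2.resize(c,None,fx=4.5,fy=4.5,interpolation=cv2.INTER_CUBIC)[:,:,::-1])"
```

```text
time: 4.43
tool_pos: [521.3, 207.0, 111.6]
tcp_rot: [-2.88, 1.568, 0.216]
contact_force: [0.3, -0.2, -1.6]
grip_width: 22.0
t 4.43 tcp [521.3 207.  111.6] F [ 0.3 -0.2 -1.6] g 22.0 j6 1.858
 x [ 0.003  0.001 -1.   ] y [-0.046 -0.999 -0.001] z [-0.999  0.046 -0.003]
 shift cm now axes [-6.84  0.07  0.08]
 yaw now -92.64 turn about tool x 0.0017
 shift after turn [-6.84  0.07  0.08]
```

View pics/s2c.png

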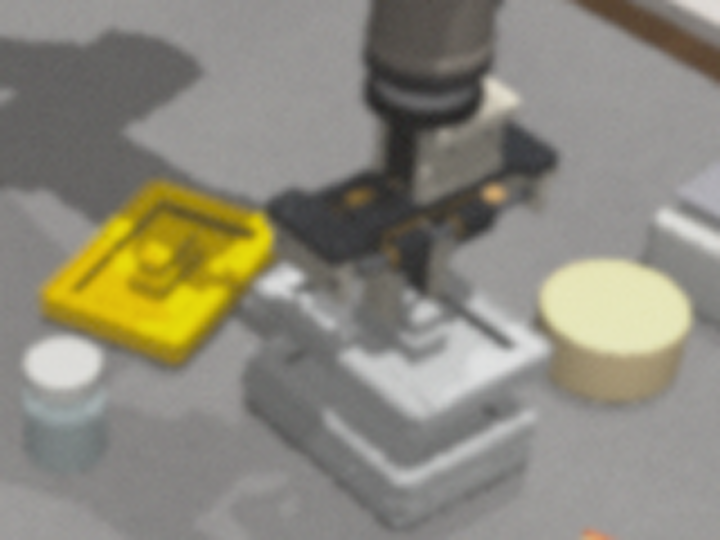

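The crop shows only the top lid lifted, at about (430,340). The middle lid stays on the stack below it, at (430,440). The force of -1.6 N matches one lid. Next I'll carry it over.

```bash
python3 -m handwheel '[[[-1.6,0,0,0.057],[-1.6,0,0,0.057],[-1.5,2,0,0],[0,3.2,0,0],[0,3.4,0,0],[0,3.4,0,0],[0,3.4,0,0],[0,3.4,0,0]]]'; python3 -c "
from h import *
plan((507.1,-179.4,140),80.8)"
```

```text
time: 5.15
tool_pos: [489.5, 19.8, 156.5]
tcp_rot: [0.352, 1.57, -2.949]
contact_force: [0.4, -0.6, -2.0]
grip_width: 21.5
t 5.15 tcp [489.5  19.8 156.5] F [ 0.4 -0.6 -2. ] g 21.5 j6 1.615
 x [-0. -0. -1.] y [-0.159 -0.987  0.   ] z [-0.987  0.159  0.   ]
 shift cm now axes [ 1.65 19.39 -4.9 ]
 yaw now -99.15 turn about tool x 0.0008
 shift after turn [ 1.65 19.38 -4.92]
```

```bash
python3 -m handwheel '[[[0,3.4,-0.8,0],[0,3.4,-0.8,0],[0,3.4,-0.8,0],[0,3.4,-0.8,0],[0,3.2,-0.8,0],[0,2,-0.6,0],[0,0.5,-0.3,0],[0,0,0,0]]]'; python3 -c "
from h import *
plan((507.1,-179.4,140),80.8)
cap('scene','s3'); im,d=cap('top','t3')
c=im[150:260,330:430]; cv2.imwrite('pics/t3c.png',cv2.resize(c,None,fx=5,fy=5,interpolation=cv2.INTER_CUBIC)[:,:,::-1])
im=np.load('pics/s3.npz')['im']; c=im[150:270,200:360]; cv2.imwrite('pics/s3c.png',cv2.resize(c,None,fx=4.5,fy=4.5,interpolation=cv2.INTER_CUBIC)[:,:,::-1])"
```

```text
time: 5.82
tool_pos: [507.9, -178.6, 156.2]
tcp_rot: [-0.251, 1.57, 2.727]
contact_force: [0.1, -0.9, -0.6]
grip_width: 21.8
t 5.82 tcp [ 507.9 -178.6  156.2] F [ 0.1 -0.9 -0.6] g 21.8 j6 1.253
 x [-0.  0. -1.] y [-0.162 -0.987 -0.   ] z [-0.987  0.162  0.   ]
 shift cm now axes [1.62 0.09 0.06]
 yaw now -99.33 turn about tool x -0.0022
 shift after turn [1.62 0.09 0.06]
```

View pics/t3c.png

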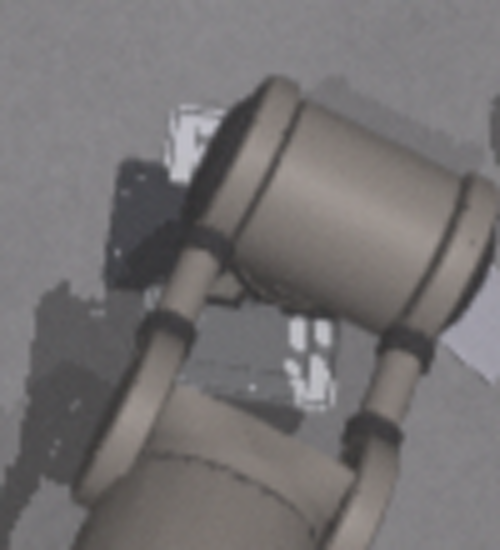

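View pics/s3c.png

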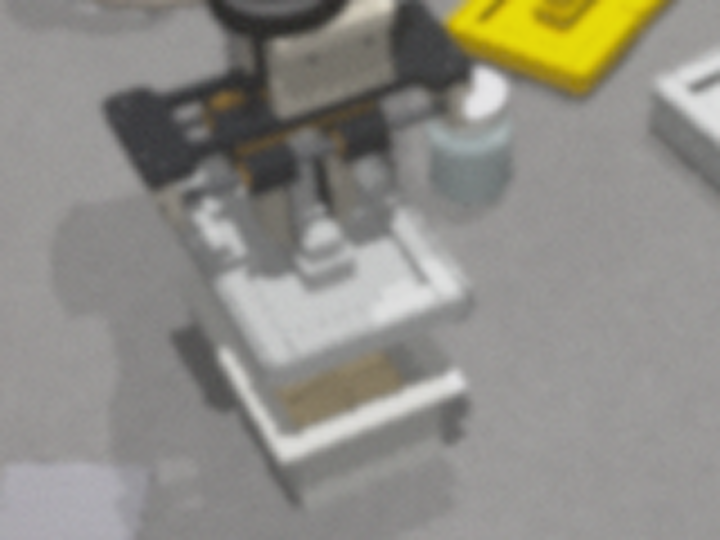

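```bash
python3 - <<'E'
from h import *
def fit(f,n,box,lo,hi,tag):
    a=np.load(f'pics/{f}.npz'); d=a['d']; u0,u1,v0,v1=box
    uu,vv=np.meshgrid(np.arange(u0,u1),np.arange(v0,v1)); W=world(n,uu,vv,d[v0:v1,u0:u1]); z=W[...,2]
    M=(z>lo)&(z<hi); P=W[M][:,:2].astype(np.float32); r=cv2.minAreaRect(P); print(tag,M.sum(),np.median(z[M]).round(1),np.round(r[0],1),np.round(r[1],1),round(r[2],2)); return P
fit('scene0','scene',(230,310,190,260),62,80,'tub scene0')
fit('scene0','scene',(335,415,140,210),60,95,'lid scene0')
P=fit('s3','scene',(235,312,195,240),145,170,'lid hand')
# express lid-hand pts in tub axes about TCP
a=np.radians(-9.2); ex=np.array([np.cos(a),np.sin(a)]); ey=np.array([-ex[1],ex[0]])
for c,nm in (((507.9,-178.6),'tcp'),):
    q=P-np.array(c); X=q@ex;Y=q@ey; print('x max',np.percentile(X,[95,98,99.5,100]).round(1),'y',np.percentile(Y,[0,1,3,97,99,100]).round(1))
P=fit('t3','top',(345,415,165,240),140,165,'lid top hand'); q=P-np.array(c); X=q@ex;Y=q@ey; print('x',np.percentile(X,[0,1,99,100]).round(1),'y',np.percentile(Y,[0,1,99,100]).round(1))
E
```

```text
tub scene0 1006 70.5 [ 506.6 -181.8] [119.6 173.9] 81.05
lid scene0 1051 67.5 [521.  203.4] [129.4 181.3] 87.26
lid hand 936 152.7 [ 525.8 -182.9] [125.2 144. ] 80.79
x max [87.5 88.4 89.1 90.4] y [-64.1 -63.4 -62.9  58.3  60.1  61.2]
lid top hand 408 152.0 [ 507.  -176.3] [125.2 174.2] 80.78
x [-88.3 -87.9  85.   85.9] y [-60.5 -59.   64.5  64.7]
```

```bash
cat >> h.py <<'E'
def fit(f,n,box,lo,hi,tag):
    a=np.load(f'pics/{f}.npz'); d=a['d']; u0,u1,v0,v1=box
    uu,vv=np.meshgrid(np.arange(u0,u1),np.arange(v0,v1)); W=world(n,uu,vv,d[v0:v1,u0:u1]); z=W[...,2]
    M=(z>lo)&(z<hi); P=W[M][:,:2].astype(np.float32); r=cv2.minAreaRect(P); print(tag,M.sum(),np.median(z[M]).round(1),np.round(r[0],1),np.round(r[1],1),round(r[2],2)); return P
E
python3 -m handwheel '[[[1.2,0,0,0],[1.2,0,0,0],[1.2,0,0,0],[0.3,0,0,0],[0,0,0,0],[0,0,0,0]]]'; python3 - <<'E'
from h import *
plan((507.6,-179,112),80.8)
cap('top','t4'); P=fit('t4','top',(345,415,165,240),95,125,'lid top hand')
print(bot.get_obs()['tool_pos'])
cap('top','t4b'); P=fit('t4b','top',(345,415,165,240),95,125,'lid top hand')
print(bot.get_obs()['tool_pos'])
cap('scene','s4'); P=fit('s4','scene',(225,312,185,245),95,120,'lid hand')
print(bot.get_obs()['tool_pos'])
im=np.load('pics/s4.npz')['im']; c=im[160:280,200:360]; cv2.imwrite('pics/s4c.png',cv2.resize(c,None,fx=4.5,fy=4.5,interpolation=cv2.INTER_CUBIC)[:,:,::-1])
E
```

```text
time: 6.42
tool_pos: [508.1, -176.3, 118.1]
tcp_rot: [-3.045, 1.571, -0.062]
contact_force: [0.4, -0.3, -0.5]
grip_width: 21.4
t 6.42 tcp [ 508.1 -176.3  118.1] F [ 0.4 -0.3 -0.5] g 21.4 j6 1.253
 x [ 0. -0. -1.] y [-0.158 -0.987 -0.   ] z [-0.987  0.158 -0.   ]
 shift cm now axes [0.61 0.27 0.  ]
 yaw now -99.11 turn about tool x 0.0016
 shift after turn [0.61 0.27 0.  ]
lid top hand 564 109.5 [ 508.  -175.1] [124.7 175. ] 81.01
[ 508.320257   -176.67897922  118.44690994]
lid top hand 563 110.0 [ 507.6 -175.2] [124.4 174. ] 80.97
[ 508.39567768 -176.92285818  118.54312052]
lid hand 1716 109.6 [ 512.5 -178.9] [126.  173.9] 80.65
[ 508.35489607 -177.07196582  118.54376295]
```

View pics/s4c.png

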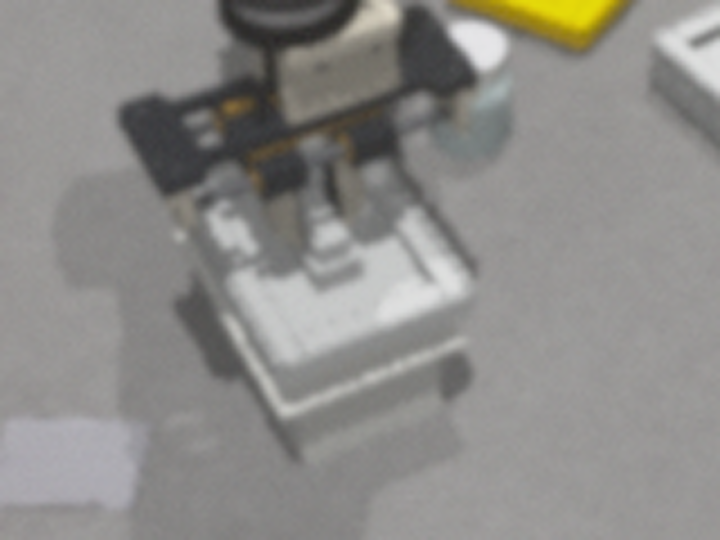

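```bash
python3 -m handwheel '[[[0.3,0.2,0,0],[0.4,0.16,0,0],[0,0,0,0],[0,0,0,0]]]'; python3 - <<'E'
from h import *
plan((507.6,-179,112),80.8)
for k in range(3):
    cap('top',f't5{k}'); P=fit(f't5{k}','top',(345,415,165,240),93,120,'lid top hand'); print(bot.get_obs()['tool_pos'])
for k in range(2):
  cap('scene',f's5{k}'); P=fit(f's5{k}','scene',(225,312,185,245),90,115,'lid hand'); print(bot.get_obs()['tool_pos'])
im=np.load('pics/s50.npz')['im']; c=im[160:280,200:360]; cv2.imwrite('pics/s5c.png',cv2.resize(c,None,fx=4.5,fy=4.5,interpolation=cv2.INTER_CUBIC)[:,:,::-1])
im=np.load('pics/t50.npz')['im']; c=im[150:260,330:430]; cv2.imwrite('pics/t5c.png',cv2.resize(c,None,fx=5,fy=5,interpolation=cv2.INTER_CUBIC)[:,:,::-1])
E
```

```text
time: 6.9
tool_pos: [507.0, -180.9, 110.4]
tcp_rot: [-0.258, 1.57, 2.723]
contact_force: [-0.0, 0.1, -1.5]
grip_width: 21.8
t 6.9 tcp [ 507.  -180.9  110.4] F [-0.   0.1 -1.5] g 21.8 j6 1.246
 x [-0.001  0.    -1.   ] y [-0.16  -0.987 -0.   ] z [-0.987  0.16   0.001]
 shift cm now axes [-0.16 -0.19 -0.03]
 yaw now -99.2 turn about tool x -0.0001
 shift after turn [-0.16 -0.19 -0.03]
lid top hand 362 105.5 [ 506.5 -179.4] [124.7 173.7] 80.88
[ 507.15867628 -180.83462878  110.52870233]
lid top hand 356 105.9 [ 506.4 -179.8] [125.5 173.8] 80.85
[ 507.25859086 -180.8272064   110.66066988]
lid top hand 341 106.3 [ 507.  -179.9] [125.4 174.4] 80.57
[ 507.32949514 -180.82321094  110.73406456]
lid hand 1583 103.9 [ 512.5 -183. ] [125.3 172. ] 80.94
[ 507.36811678 -180.78478052  110.77273975]
lid hand 1598 104.2 [ 512.5 -182.8] [125.8 170.8] 80.58
[ 507.360756   -180.75126178  110.80101053]
```

View pics/s5c.png

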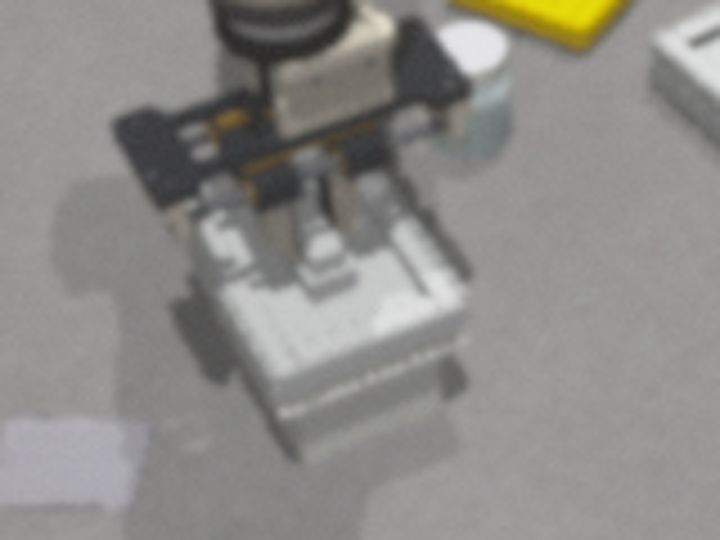

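View pics/t5c.png

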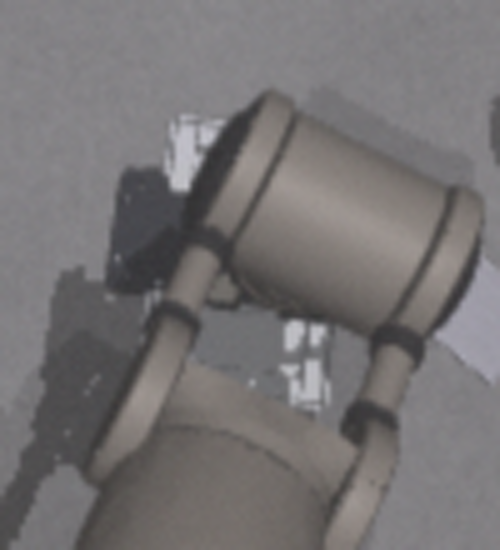

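```bash
python3 -m handwheel '[[[0.4,-0.05,-0.03,0],[0.3,0,0,0],[0.3,0,0,0],[0.2,0,0,0],[0,0,0,0]]]'; python3 -c "
from h import *
plan((507.2,-180.3,93),80.8)"
```

```text
time: 7.57
tool_pos: [507.4, -180.1, 98.0]
tcp_rot: [-0.274, 1.57, 2.707]
contact_force: [-0.1, -0.2, -1.6]
grip_width: 21.6
t 7.57 tcp [ 507.4 -180.1   98. ] F [-0.1 -0.2 -1.6] g 21.6 j6 1.248
 x [-0.001  0.    -1.   ] y [-0.16  -0.987 -0.   ] z [-0.987  0.16   0.001]
 shift cm now axes [0.5  0.02 0.01]
 yaw now -99.18 turn about tool x 0.0003
 shift after turn [0.5  0.02 0.01]
```

```bash
python3 -m handwheel '[[[0.2,0,0,0],[0.15,0,0,0],[0,0,0,0]]]'; python3 -m handwheel '[[[0.1,0,0,0],[0.1,0,0,0],[0,0,0,0]]]'
```

```text
time: 7.82
tool_pos: [507.5, -180.3, 94.9]
tcp_rot: [-0.063, 1.57, 2.919]
contact_force: [-0.0, 0.5, -0.6]
grip_width: 21.8
time: 8.07
tool_pos: [507.6, -180.3, 93.1]
tcp_rot: [0.31, 1.571, -2.992]
contact_force: [-1.0, 0.1, -1.7]
grip_width: 21.6
```

```bash
python3 -m handwheel '[[[0.1,0,0,0],[0.05,0,0,0],[0,0,0,0]]]'; python3 -c "
from h import *
plan((507.2,-180.3,93),80.8)
im,d=cap('scene','s6'); c=im[160:280,200:360]; cv2.imwrite('pics/s6c.png',cv2.resize(c,None,fx=4.5,fy=4.5,interpolation=cv2.INTER_CUBIC)[:,:,::-1])"
```

```text
time: 8.32
tool_pos: [507.8, -180.3, 92.8]
tcp_rot: [2.672, 1.57, -0.629]
contact_force: [-2.8, 1.1, 7.4]
grip_width: 21.8
t 8.32 tcp [ 507.8 -180.3   92.8] F [-2.8  1.1  7.4] g 21.8 j6 1.248
 x [ 0.001 -0.    -1.   ] y [-0.159 -0.987  0.   ] z [-0.987  0.159 -0.001]
 shift cm now axes [-0.02  0.01  0.06]
 yaw now -99.17 turn about tool x 0.0005
 shift after turn [-0.02  0.01  0.06]
```

View pics/s6c.png

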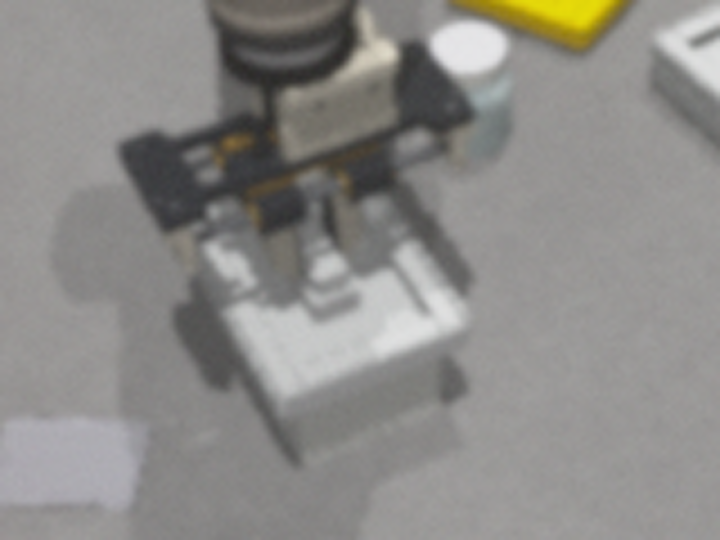

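The lid is flush on the tub: the crop shows no gap at (380,350). Contact came exactly at the predicted seating height. Releasing now.

```bash
python3 -m handwheel '[[[-0.05,0,0,0],[0,0,0,0],[0,0,0,0],[0,0,0,0]]]' 0.4;  python3 -m handwheel '[[[-0.5,0,0,0],[-2,0,0,0],[-3,0,0,0],[-2,0,-3,0],[0,0,-3.5,0],[0,0,-3.5,0],[0,0,-3,0],[0,0,0,0]]]' 0; python3 -c "
from h import *
plan((507.2,-180.3,93),80.8)
im,d=cap('scene','s7'); c=im[160:280,200:360]; cv2.imwrite('pics/s7c.png',cv2.resize(c,None,fx=4.5,fy=4.5,interpolation=cv2.INTER_CUBIC)[:,:,::-1])
im,d=cap('top','t7'); c=im[150:260,330:430]; cv2.imwrite('pics/t7c.png',cv2.resize(c,None,fx=5,fy=5,interpolation=cv2.INTER_CUBIC)[:,:,::-1])
fit('t7','top',(345,415,165,240),40,130,'lid')
fit('t7','top',(345,415,165,240),83,130,'lid')
fit('s7','scene',(225,312,185,255),75,115,'lid sc')
"
```

```text
time: 8.7
tool_pos: [507.7, -180.3, 92.2]
tcp_rot: [2.224, 1.571, -1.078]
contact_force: [0.3, 0.2, -0.8]
grip_width: 36.5
time: 9.37
tool_pos: [640.0, -201.5, 166.3]
tcp_rot: [3.065, 1.568, -0.236]
contact_force: [-1.7, 1.0, 0.1]
grip_width: 0.2
t 9.37 tcp [ 640.  -201.5  166.3] F [-1.7  1.   0.1] g 0.2 j6 1.311
 x [ 0.002 -0.001 -1.   ] y [-0.159 -0.987  0.   ] z [-0.987  0.159 -0.002]
 shift cm now axes [7.300e+00 1.000e-02 1.347e+01]
 yaw now -99.14 turn about tool x 0.0011
 shift after turn [ 7.3   0.03 13.47]
lid 111 88.2 [ 589.  -193.6] [123.9  22.4] 73.23
lid 105 88.3 [ 589.  -193.6] [123.9  22.4] 73.23
lid sc 925 88.5 [ 508.  -182.4] [125.6 182.6] 81.86
```

View pics/s7c.png

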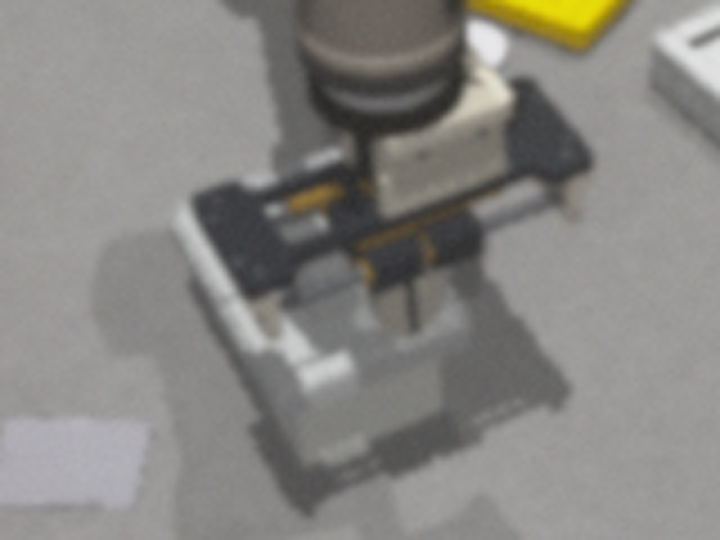

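View pics/t7c.png

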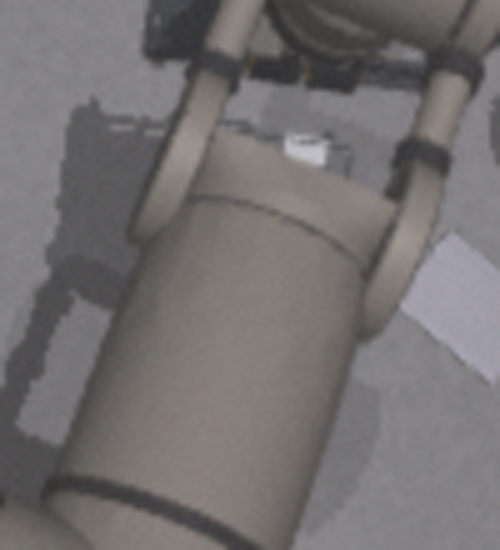

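```bash
cat >> h.py <<'E'
E0=[(76,0),(42,51),(-42,51),(-76,0),(-42,-51),(42,-51)]
def edge(i,z):
    a=np.radians(-9.2); c,s=np.cos(a),np.sin(a); x,y=E0[i]; return (507.7+c*x-s*y,-180.3+s*x+c*y,z)
E
python3 -c "
from h import *
for i in range(6): print(i,np.round(edge(i,95),1))
plan(edge(0,96),80.8)"
```

```text
0 [ 582.7 -192.5   95. ]
1 [ 557.3 -136.7   95. ]
2 [ 474.4 -123.2   95. ]
3 [ 432.7 -168.1   95. ]
4 [ 458.1 -223.9   95. ]
5 [ 541.  -237.4   95. ]
t 9.47 tcp [ 636.1 -200.9  166.2] F [-0.6 -0.3  0.1] g 0.3 j6 1.31
 x [-0.002  0.    -1.   ] y [-0.159 -0.987 -0.   ] z [-0.987  0.159  0.002]
 shift cm now axes [7.03 0.02 5.39]
 yaw now -99.15 turn about tool x 0.0008
 shift after turn [7.03 0.02 5.39]
```

```bash
python3 -m handwheel '[[[1,0,2.7,0],[2,0,2.4,0],[2,0,0.3,0],[1.5,0,0,0],[0.3,0,0,0],[0,0,0,0]]]';python3 -c "
from h import *
plan(edge(0,90),80.8)"
```

```text
time: 9.97
tool_pos: [581.4, -192.1, 99.0]
tcp_rot: [-0.218, 1.569, 2.763]
contact_force: [0.1, 0.4, 0.4]
grip_width: 0.5
t 9.97 tcp [ 581.4 -192.1   99. ] F [0.1 0.4 0.4] g 0.5 j6 1.287
 x [-0.002  0.001 -1.   ] y [-0.16  -0.987 -0.   ] z [-0.987  0.16   0.002]
 shift cm now axes [ 0.9   0.01 -0.14]
 yaw now -99.2 turn about tool x 0.0
 shift after turn [ 0.9   0.01 -0.14]
```

```bash
python3 -m handwheel '[[[0.6,0,-0.1,0],[0.3,0,0,0],[0.2,0,0,0],[0.2,0,0,0],[0.2,0,0,0],[0,0,0,0]]]'; python3 -m handwheel '[[[0.2,0,0,0],[0.1,0,0,0],[0,0,0,0]]]'; python3 -m handwheel '[[[0.1,0,0,0],[0,0,0,0]]]'
```

```text
time: 10.47
tool_pos: [584.1, -192.8, 85.2]
tcp_rot: [2.753, 1.569, -0.549]
contact_force: [-1.1, 0.9, 3.4]
grip_width: 0.2
time: 10.72
tool_pos: [584.1, -192.8, 82.3]
tcp_rot: [2.723, 1.569, -0.579]
contact_force: [-0.7, 0.8, 4.5]
grip_width: 0.4
time: 10.88
tool_pos: [584.2, -192.8, 82.2]
tcp_rot: [2.736, 1.569, -0.566]
contact_force: [-3.8, 1.2, 11.4]
grip_width: 0.3
```

```bash
python3 -m handwheel '[[[0.1,0,0,0],[0,0,0,0]]]'; python3 -m handwheel '[[[0.05,0,0,0],[0,0,0,0]]]'
```

```text
time: 11.05
tool_pos: [584.3, -192.8, 82.0]
tcp_rot: [2.758, 1.568, -0.544]
contact_force: [-5.3, 1.4, 16.7]
grip_width: 0.6
time: 11.22
tool_pos: [584.5, -192.8, 82.0]
tcp_rot: [2.808, 1.567, -0.493]
contact_force: [-5.8, 2.2, 18.3]
grip_width: 0.4
```

```bash
python3 -m handwheel '[[[-0.6,0,0,0],[-1.5,0,0,0],[0,-3,1.4,0],[0,-2.9,1.5,0],[0,0,0,0]]]';python3 -c "
from h import *
plan(edge(1,90),80.8)"
```

```text
time: 11.63
tool_pos: [562.6, -125.1, 99.8]
tcp_rot: [-0.638, 1.568, 2.346]
contact_force: [0.3, -0.0, 0.2]
grip_width: 0.4
t 11.63 tcp [ 562.6 -125.1   99.8] F [ 0.3 -0.   0.2] g 0.4 j6 1.375
 x [-0.002  0.002 -1.   ] y [-0.157 -0.988 -0.002] z [-0.988  0.157  0.003]
 shift cm now axes [0.98 1.23 0.34]
 yaw now -99.02 turn about tool x 0.0031
 shift after turn [0.98 1.23 0.34]
```

```bash
python3 -m handwheel '[[[0,1.1,0.3,0],[0.5,0,0,0],[0,0,0,0]]]';python3 -c "
from h import *
plan(edge(1,90),80.8)"
```

```text
time: 11.88
tool_pos: [559.5, -141.3, 94.0]
tcp_rot: [0.367, 1.57, -2.937]
contact_force: [0.7, 0.5, 0.2]
grip_width: 0.7
t 11.88 tcp [ 559.5 -141.3   94. ] F [0.7 0.5 0.2] g 0.7 j6 1.353
 x [-0.001 -0.    -1.   ] y [-0.161 -0.987  0.   ] z [-0.987  0.161  0.001]
 shift cm now axes [ 0.4  -0.42  0.29]
 yaw now -99.27 turn about tool x -0.0011
 shift after turn [ 0.4  -0.42  0.29]
```

```bash
python3 -m handwheel '[[[0,-0.3,0.2,0],[0,0,0,0],[0,0,0,0]]]';python3 -c "
from h import *
plan(edge(1,90),80.8)"
```

```text
time: 12.13
tool_pos: [558.3, -137.0, 94.6]
tcp_rot: [0.0, 1.571, 2.981]
contact_force: [-0.2, -0.6, 0.1]
grip_width: 0.6
t 12.13 tcp [ 558.3 -137.    94.6] F [-0.2 -0.6  0.1] g 0.6 j6 1.357
 x [-0.  0. -1.] y [-0.16  -0.987  0.   ] z [-0.987  0.16   0.   ]
 shift cm now axes [ 0.46 -0.02  0.1 ]
 yaw now -99.2 turn about tool x 0.0
 shift after turn [ 0.46 -0.02  0.1 ]
```

```bash
python3 -m handwheel '[[[0.3,0,0.1,0],[0.2,0,0,0],[0.2,0,0,0],[0.2,0,0,0],[0.2,0,0,0],[0.2,0,0,0],[0.1,0,0,0],[0,0,0,0]]]'; python3 -m handwheel '[[[0.1,0,0,0],[0.1,0,0,0],[0,0,0,0]]]'
```

```text
time: 12.8
tool_pos: [557.3, -136.7, 82.1]
tcp_rot: [2.56, 1.57, -0.742]
contact_force: [-5.0, 1.4, 13.1]
grip_width: 0.4
time: 13.05
tool_pos: [557.4, -136.7, 82.0]
tcp_rot: [2.752, 1.569, -0.55]
contact_force: [-8.7, 3.0, 24.5]
grip_width: 0.6
```

```bash
python3 -m handwheel '[[[-0.7,0,0,0],[-1.0,0,0,0],[0,0,2.8,0],[0,0,2.8,0],[0,0,2.8,0],[0,0,0,0],[0,0,0,0],[0,0,0,0]]]';python3 -c "
from h import *
plan(edge(2,90),80.8)"
```

```text
time: 13.72
tool_pos: [475.6, -123.7, 96.2]
tcp_rot: [2.899, 1.569, -0.403]
contact_force: [0.9, -0.2, 0.2]
grip_width: 0.4
t 13.72 tcp [ 475.6 -123.7   96.2] F [ 0.9 -0.2  0.2] g 0.4 j6 1.321
 x [ 0.002 -0.001 -1.   ] y [-0.16  -0.987  0.001] z [-0.987  0.16  -0.002]
 shift cm now axes [ 0.62 -0.03  0.12]
 yaw now -99.19 turn about tool x 0.0001
 shift after turn [ 0.62 -0.03  0.12]
```

```bash
python3 -m handwheel '[[[0.4,-0.03,0.1,0],[0.3,0,0,0],[0.2,0,0,0],[0.2,0,0,0],[0.2,0,0,0],[0.2,0,0,0],[0.1,0,0,0],[0,0,0,0]]]'; python3 -m handwheel '[[[0.1,0,0,0],[0.1,0,0,0],[0,0,0,0]]]'
```

```text
time: 14.38
tool_pos: [474.7, -123.2, 81.9]
tcp_rot: [2.832, 1.568, -0.469]
contact_force: [-5.8, 2.5, 26.0]
grip_width: 0.3
time: 14.63
tool_pos: [474.8, -123.1, 81.7]
tcp_rot: [2.845, 1.567, -0.456]
contact_force: [-12.1, 4.7, 42.6]
grip_width: 0.5
```

```bash
python3 -m handwheel '[[[-0.9,0,0,0],[-1.0,0,0,0],[0,2.5,1.7,0],[0,2.6,1.7,0],[0,0,0,0],[0,0,0,0],[0,0,0,0]]]';python3 -c "
from h import *
plan(edge(3,90),80.8)"
```

```text
time: 15.22
tool_pos: [432.2, -167.8, 96.5]
tcp_rot: [-2.348, 1.571, 0.633]
contact_force: [-0.1, 0.6, 0.9]
grip_width: 0.5
t 15.22 tcp [ 432.2 -167.8   96.5] F [-0.1  0.6  0.9] g 0.5 j6 1.196
 x [ 0.  0. -1.] y [-0.16  -0.987 -0.   ] z [-0.987  0.16  -0.   ]
 shift cm now axes [ 0.65  0.02 -0.05]
 yaw now -99.22 turn about tool x -0.0003
 shift after turn [ 0.65  0.02 -0.05]
```

```bash
python3 -m handwheel '[[[0.4,0,-0.05,0],[0.3,0,0,0],[0.2,0,0,0],[0.2,0,0,0],[0.2,0,0,0],[0.2,0,0,0],[0,0,0,0]]]'; python3 -m handwheel '[[[0.1,0,0,0],[0,0,0,0]]]'
```

```text
time: 15.8
tool_pos: [433.0, -167.4, 82.1]
tcp_rot: [2.887, 1.57, -0.413]
contact_force: [-0.9, 0.6, 7.2]
grip_width: 0.6
time: 15.97
tool_pos: [433.1, -167.4, 82.0]
tcp_rot: [2.821, 1.569, -0.48]
contact_force: [-3.9, 2.6, 17.6]
grip_width: 0.5
```

```bash
python3 -m handwheel '[[[0.05,0,0,0],[0,0,0,0]]]'; python3 -m handwheel '[[[-0.8,0,0,0],[-1.0,0,0,0],[0,2.5,-1.7,0],[0,2.6,-1.7,0],[0,0,0,0],[0,0,0,0],[0,0,0,0]]]';python3 -c "
from h import *
plan(edge(4,90),80.8)"
```

```text
time: 16.13
tool_pos: [433.1, -167.4, 81.9]
tcp_rot: [2.813, 1.569, -0.488]
contact_force: [-5.3, 2.5, 23.0]
grip_width: 0.4
time: 16.72
tool_pos: [457.2, -222.7, 97.5]
tcp_rot: [-0.511, 1.569, 2.47]
contact_force: [-0.5, 0.9, 0.1]
grip_width: 0.4
t 16.72 tcp [ 457.2 -222.7   97.5] F [-0.5  0.9  0.1] g 0.4 j6 1.127
 x [-0.002  0.001 -1.   ] y [-0.159 -0.987 -0.001] z [-0.987  0.159  0.002]
 shift cm now axes [ 0.75  0.11 -0.11]
 yaw now -99.16 turn about tool x 0.0006
 shift after turn [ 0.75  0.11 -0.11]
```

```bash
python3 -m handwheel '[[[0.5,0.08,-0.08,0],[0.3,0,0,0],[0.2,0,0,0],[0.2,0,0,0],[0.2,0,0,0],[0.2,0,0,0],[0,0,0,0]]]'; python3 -m handwheel '[[[0.1,0,0,0],[0,0,0,0]]]'
```

```text
time: 17.3
tool_pos: [458.1, -223.6, 82.3]
tcp_rot: [-0.774, 1.57, 2.208]
contact_force: [0.1, 0.0, 3.2]
grip_width: 0.4
time: 17.47
tool_pos: [458.1, -223.6, 82.1]
tcp_rot: [-1.193, 1.571, 1.789]
contact_force: [-2.6, 1.7, 12.1]
grip_width: 0.9
```

```bash
python3 -m handwheel '[[[0.1,0,0,0],[0,0,0,0]]]'; python3 -m handwheel '[[[-0.8,0,0,0],[-1.0,0,0,0],[0,0,-2.8,0],[0,0,-2.8,0],[0,0,-2.8,0],[0,0,0,0],[0,0,0,0],[0,0,0,0]]]';python3 -c "
from h import *
plan(edge(5,90),80.8)"
```

```text
time: 17.63
tool_pos: [458.1, -223.8, 82.0]
tcp_rot: [2.384, 1.57, -0.917]
contact_force: [-6.3, 4.5, 20.7]
grip_width: 0.3
time: 18.3
tool_pos: [540.2, -237.3, 97.8]
tcp_rot: [-0.253, 1.569, 2.729]
contact_force: [0.0, 0.4, 0.3]
grip_width: 0.5
t 18.3 tcp [ 540.2 -237.3   97.8] F [0.  0.4 0.3] g 0.5 j6 1.187
 x [-0.002  0.001 -1.   ] y [-0.159 -0.987 -0.   ] z [-0.987  0.159  0.002]
 shift cm now axes [ 0.78 -0.01 -0.08]
 yaw now -99.15 turn about tool x 0.0008
 shift after turn [ 0.78 -0.01 -0.08]
```

```bash
python3 -m handwheel '[[[0.5,0,-0.05,0],[0.3,0,0,0],[0.2,0,0,0],[0.2,0,0,0],[0.2,0,0,0],[0.2,0,0,0],[0.1,0,0,0],[0,0,0,0]]]'; python3 -m handwheel '[[[0.1,0,0,0],[0,0,0,0]]]';  python3 -m handwheel '[[[0.05,0,0,0],[0,0,0,0]]]'
```

```text
time: 18.97
tool_pos: [540.8, -237.8, 82.2]
tcp_rot: [-0.04, 1.57, 2.942]
contact_force: [-4.8, 2.5, 9.8]
grip_width: 0.6
time: 19.13
tool_pos: [540.8, -237.8, 82.1]
tcp_rot: [0.414, 1.57, -2.888]
contact_force: [-6.7, 2.9, 16.1]
grip_width: 0.2
time: 19.3
tool_pos: [540.9, -237.9, 82.0]
tcp_rot: [1.33, 1.57, -1.972]
contact_force: [-7.8, 3.0, 17.4]
grip_width: 0.6
```

```bash
python3 -m handwheel '[[[-0.8,0,0,0],[-3,0,0,0],[-3.5,0,0,0],[-3.5,2.5,2.5,0],[-2,2.7,2.7,0],[0,2.7,2.7,0],[0,2.7,2.7,0],[0,2.7,2.7,0]]]';  python3 -m handwheel '[[[0,2.7,2.7,0],[0,2.7,2.7,0],[0,2.5,2.5,0],[0,0,0,0]]]'; python3 -c "
from h import *
plan(None)
im,d=cap('scene','s8'); c=im[160:280,200:360]; cv2.imwrite('pics/s8c.png',cv2.resize(c,None,fx=4.5,fy=4.5,interpolation=cv2.INTER_CUBIC)[:,:,::-1])
im,d=cap('top','t8')
c=im[150:250,330:430]; c=cv2.resize(c,None,fx=4.5,fy=4.5,interpolation=cv2.INTER_CUBIC);cv2.imwrite('pics/t8c.png',c[:,:,::-1])
fit('t8','top',(345,415,165,240),40,130,'lid')
fit('t8','top',(230,295,165,240),35,130,'stack')
D=d
for i in range(6):
    x,y,_=edge(i,82); 
    u,v=proj('top',(x,y+1,82)); u,v=int(round(u)),int(round(v)); zz=world('top',*np.meshgrid(np.arange(u-2,u+3),np.arange(v-2,v+3)),D[v-2:v+3,u-2:u+3])[...,2]; print(i,u,v,np.median(zz).round(1))
"
```

```text
time: 19.97
tool_pos: [393.3, -344.5, 201.9]
tcp_rot: [2.345, 1.57, -0.956]
contact_force: [0.8, -0.0, 0.4]
grip_width: 0.1
time: 20.3
tool_pos: [299.6, -412.5, 201.4]
tcp_rot: [0.934, 1.568, -2.373]
contact_force: [0.3, -1.3, -0.5]
grip_width: 0.1
t 20.3 tcp [ 299.6 -412.5  201.4] F [ 0.3 -1.3 -0.5] g 0.1 j6 0.646
 x [-0.002 -0.002 -1.   ] y [-0.165 -0.986  0.002] z [-0.986  0.165  0.001]
lid 2043 77.6 [ 507.5 -179. ] [124.8 174.7] 80.9
stack 1135 47.6 [520.  206.6] [126.  174.7] 87.2
0 381 179 81.6
1 365 187 81.1
2 361 212 80.8
3 375 225 79.9
4 392 217 80.9
5 396 192 82.7
```

View pics/s8c.png

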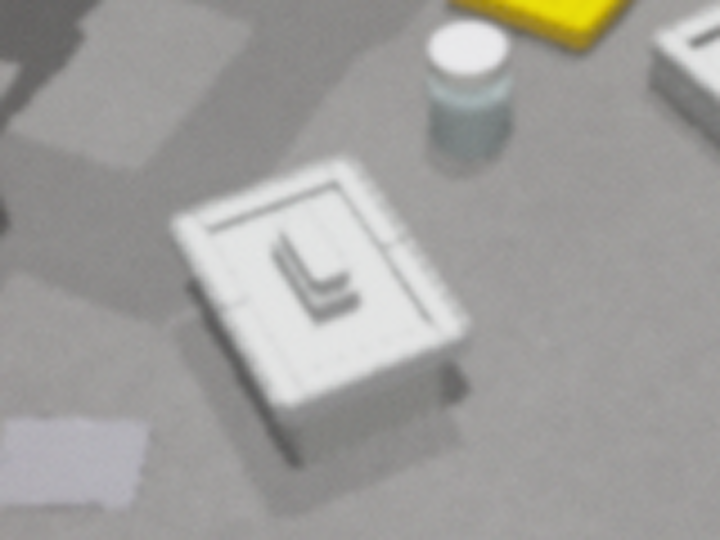

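View pics/t8c.png

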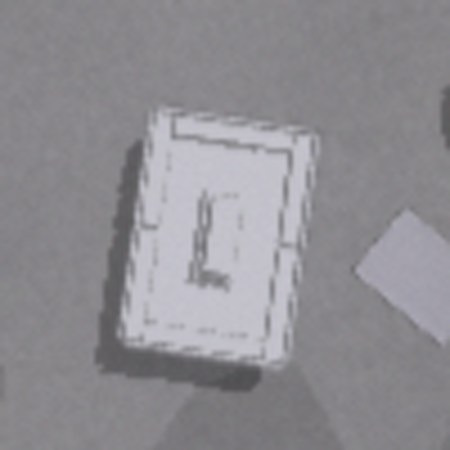

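View pics/t8.png

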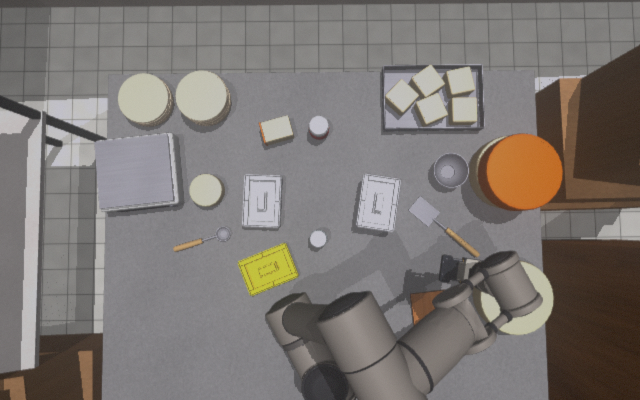

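```bash
python3 - <<'E'
from h import *
for n in('top','scene'):
  ds=[];ims=[]
  for k in range(3):
    im,d=bot.capture(n); ds.append(d); ims.append(im.astype(float))
  d=np.mean(ds,0); im=np.mean(ims,0).astype(np.uint8)
  b=(355,403,170,236) if n=='top' else (236,308,192,256)
  c=im[b[2]:b[3],b[0]:b[1]]; c=cv2.resize(c,None,fx=8,fy=8,interpolation=cv2.INTER_CUBIC); c=cv2.convertScaleAbs(c,alpha=1.5,beta=-90); cv2.imwrite(f'pics/f_{n}.png',c[:,:,::-1])
  u0,u1,v0,v1=b; W=world(n,*np.meshgrid(np.arange(u0,u1),np.arange(v0,v1)),d[v0:v1,u0:u1])
  ctr=np.array([507.5,-179.0]) if n=='top' else np.array([507.3,-182.3])
  a=np.radians(-9.2); q=W[...,:2]-ctr; X=q[...,0]*np.cos(a)+q[...,1]*np.sin(a); Y=-q[...,0]*np.sin(a)+q[...,1]*np.cos(a)
  for i,(x,y) in enumerate(E0):
    hx,hy=(4,36) if y==0 else (33,4)
    M=(abs(X-x)<hx)&(abs(Y-y)<hy); z=W[...,2][M]; print(n,i,M.sum(),'med',np.median(z).round(2),'sd',z.std().round(2))
    print('   split', [np.median(W[...,2][M&((Y-y if y==0 else X-x)*s>5)]).round(1) for s in(-1,1)])
  M=(abs(X)>36)&(abs(X)<60)&(abs(Y)<35); print('panel',np.median(W[...,2][M]).round(2)); M=(abs(X)<26)&(abs(Y)<9); print('block',np.median(W[...,2][M]).round(2))
E
```

```text
top 0 50 med 82.33 sd 1.54
   split [np.float64(82.4), np.float64(82.4)]
top 1 49 med 81.94 sd 57.84
   split [np.float64(82.4), np.float64(81.5)]
top 2 47 med 82.25 sd 1.9
   split [np.float64(82.3), np.float64(82.4)]
top 3 54 med 82.19 sd 1.82
   split [np.float64(81.4), np.float64(82.2)]
top 4 51 med 82.09 sd 1.48
   split [np.float64(82.1), np.float64(82.2)]
top 5 49 med 81.46 sd 1.82
   split [np.float64(81.4), np.float64(82.6)]
panel 73.32
block 106.0
scene 0 83 med 82.6 sd 31.43
   split [np.float64(82.8), np.float64(82.2)]
scene 1 63 med 82.42 sd 31.23
   split [np.float64(82.9), np.float64(82.0)]
scene 2 52 med 82.94 sd 0.94
   split [np.float64(83.0), np.float64(83.0)]
scene 3 49 med 82.89 sd 1.07
   split [np.float64(82.9), np.float64(82.7)]
scene 4 98 med 81.36 sd 40.99
   split [np.float64(81.3), np.float64(82.0)]
scene 5 79 med 82.2 sd 37.24
   split [np.float64(2.9), np.float64(82.9)]
panel 73.89
block 106.57
```

View pics/f_scene.png

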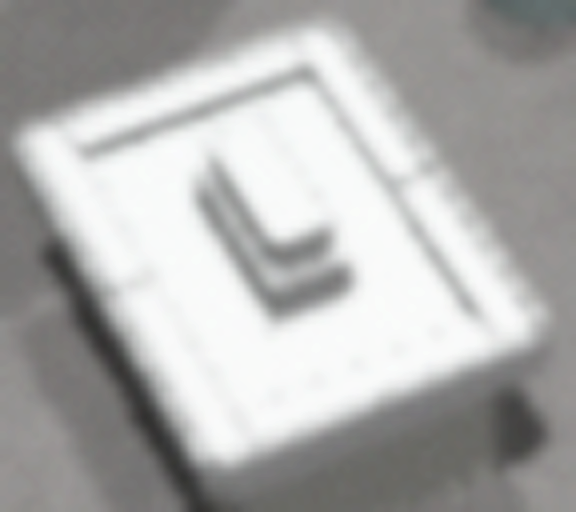

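View pics/f_top.png

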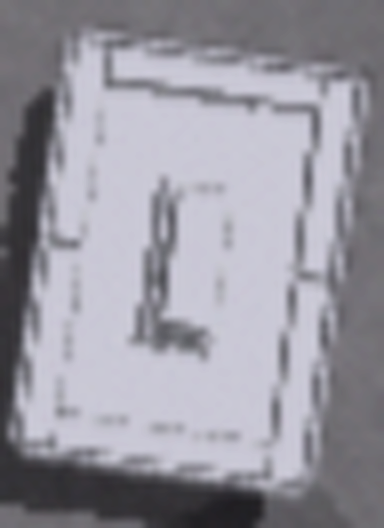

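Both averaged close-ups show a uniformly flat bead all the way round: no section stands proud, and only thin inner seams show. All six depths are about 82 mm, which is the seated height. The tub, spare lids and bystanders have not moved.

```bash
python3 -c "
from h import *
plan(None); print(bot.close_job())"
```

```text
t 20.7 tcp [ 305.2 -408.6  201.3] F [0.3 0.  1.3] g 0.6 j6 0.649
 x [ 0.  0. -1.] y [-0.158 -0.987 -0.   ] z [-0.987  0.158 -0.   ]
the job is handed in; nothing more can be done
None
```

The tub is closed: I lifted only the top grey lid off the stack, laid it on the tub and pressed all six edge sections down in order. I handed the job in at 20.7 s with the arm clear of everything.

- **Lift:** the picture showed the middle lid staying behind, and the force on the tool matched one lid.
- **Placing:** the lid touched down exactly at the expected height, with the plug in the mouth.
- **Pressing:** every section met a hard stop at a fingertip height of 81.7–82.0 mm, with 17–43 N on the tool. The 43 N was on section 2, higher than I intended. That press was by the fingertips, not the gripper's body.
- **Last checks:** averaged depth from both cameras put all six sections at 81.4–82.9 mm, where seated is 82 mm. The lid's long side runs at the angle measured for the tub.
- **Nothing else moved:** the lid-on-tub and stack positions agree with the first measurements to within about 0.5 mm. The other items look unmoved in the final overview picture.
- **Disagreements:** the two cameras and the tool-position reading differed by 2–3 mm in y. I aligned the lid using differences within the same camera. One depth reading near section 5 fell on the counter just outside the lid; the section's median was 82.2 mm.

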